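Fish the spirit level out of a sign cabinet

ROBOT

A 6-joint arm with a two-finger parallel gripper is mounted at the origin on the work surface. World frame = base frame: x ahead of the robot, y to its left, z up, the work surface at z = 0. Lengths are in mm, angles in rad, forces in N, time in s.
With the tool pointing down it reaches from about 300 to 950 mm from the base axis. Payload 3.1 kg.
Tool frame: the origin (TCP) lies at the very end of the fingers, on their centre line; the grasp point (between the pads) lies 19 mm behind it (grasp_offset is the distance from the TCP to the grasp point, in mm); z points along the fingers, y is the direction in which the jaws open and shut (so a half turn about z gives the same grasp; the last joint's range is limited). The gripper opens to 85 mm and grips with 20 to 120 N. Pads are 22 mm wide; open, the fingers measure 114 mm over their backs; the gripper's body (76 mm by 85 mm) begins 54 mm behind the grasp point. The pads swing forward as they close: fully open they stand 13 mm farther back than shut.
Start: joints at [1.136, 0.308, 1.634, -0, 1.2, -0.07], TCP at [223.002, 583.868, 194.772] pointing down, gripper open.
Joint ranges: [-3.06, 3.06], [-0.79, 1.96], [0.05, 2.63], [-1.19, 4.34], [0.05, 2.64], [-2.94, 2.94]. Speed limits (rad/s): [2.79, 2.79, 3.14, 3.14, 3.14, 3.14].

INTERFACE

Orientations are given as a rotation vector (axis times angle).
In Python, from bench import * gives the robot as it stands. The module is installed in compiled form; this text tells all that it offers.
- The arm moves only by the tool jog_arm, never from a script. Its arguments are lists of equal length, an entry for each row: "hand": the finger opening in mm, from 0 to 85.4; "slide": the shift along the tool's x, y, z in mm, a list of three; "rotation": the turn, a rotation vector about the tool's x, y, z in rad, a list of three. A call has 1 to 8 rows; each row shifts and turns the pose as measured when the row begins, along the tool's axes as they then stand; what a row does not reach is not made up. A row lasts 1/8 s, in which the tool goes at most 62.5 mm and 10.7 degrees, less where a joint would pass 70% of its speed; a pose out of reach is approached as far as the arm can. A call is refused whole if a number of a shift passes 62.5 or a number of a turn 0.188, either way. A call with a gripper value outside its range is refused whole. The fingers move at their own pace and stop on an object; "newtons" is the grip in N (left out, the last holds). Time passes only in rows, so rows that do not move let the fingers close. It gives the time, the measured TCP pose, the force and the opening at its end, in the units of the state.
- read_state(): the state, without advancing time (a new reading comes with each control period).
- get_image(name): name is "side" or "top" or "wrist"; returns the picture (420x560x3 uint8, blue, green, red); there is no depth.
- camera_params(name): a dict with "fov_y" (degrees; the focal length in pixels is half the picture's height over the tangent of half this angle, whatever the lens; pixels are square), "cx", "cy" (the principal point, pixels), "eye" and "orientation" of the camera in the world. Camera axes: x right, y down, z forward; pixel columns grow to the right and rows downward; lengths in mm; the calibration is good to about 2 mm. A picture is of the moment at which its call begins: read the wrist's pose just before it. camera_params takes no time and is no camera call; for the wrist camera it gives the pose at the moment of the call.
- close_job(): hands the job in, once; it reports no verdict.
The state is a dict: "time": time; "qpos": joint angles; "dq": joint speeds; "tau": joint torques, N m; "position": TCP position; "tool_rot": TCP orientation; "contact_force": force on the tool from outside, world axes, zero at the start; "wrist_torque": the same for the moment, N m; "opening": finger opening in mm.
Only numpy, scipy, OpenCV 4.12 (cv2) and the standard library are available. Lean on these libraries where they do the work, as an engineer would, in place of code of your own. Each camera call takes 0.05 s, during which the arm holds its last target.

TASK

A spirit level was left lying inside the shallow sign cabinet, and it is longer than the cabinet's hatch in every direction. Take hold of it through the hatch, tilt it so that one end comes out first, bring it out without forcing it against the cabinet, and finish while still holding it in the gripper, still, above the cabinet, with at least 5 cm of air between the whole level and the cabinet's top. Leave the wooden batten in the cabinet and everything else on the bench where it is.

Things in the scene. Friction and masses are not known exactly. Their poses are not given: they have to be found in the camera images.
- hatch (a point): Centre of the hatch, at the height of the cabinet's top face: a rectangular opening in the top, 190 mm (x) by 170 mm (y), in the middle of it; the rest of the top overhangs the inside. The inner floor is 62 mm below this point, the underside of the top 4 mm below it, the inner end walls 211 mm away along x either way. Axes as for the cabinet.
- cabinet: White sheet-metal sign cabinet fixed to the bench, lying on its back: 430 mm (its x) by 240 mm (its y), 66 mm high; walls, floor and top 4 mm thick. Origin at the centre of its underside. x runs along its long side, away from the robot, turned up to about 30 degrees either way from straight ahead; z up.
- level_center (a point): Centre (half-way up) of the loose spirit level: aluminium bar 270 mm long (its x), 20 mm wide (y), 24 mm high (z), 0.15 to 0.31 kg, evenly weighted, black end caps. It stands on its 20 mm wide edge on the cabinet's floor, along the cabinet's x within 3 degrees about midway across the hatch, both ends under the top. Grip it across its width.
- level: The same spirit level; origin at the centre of its underside, axes as above.
- level_end_a (a point): Centre of the end face of the level at its +x end, half-way up (135 mm from the centre).
- level_end_b (a point): Centre of the end face of the level at its -x end.
- batten_center (a point): Centre of a plain wooden batten 150 x 18 x 18 mm, loose, lying in the cabinet beside the level on the cabinet's +y side (56 to 78 mm between centre lines). To be left.
- tape_center (a point): Centre of a roll of tape, 84 mm across and 24 mm high, lying flat on the cabinet's top on the end away from the robot, beyond the hatch. To be left.
- jar: Screw jar 64 mm across, 80 mm high, on the bench; origin under its centre. To be left.
- can: Paint can 72 mm across, 100 mm high; origin under its centre. To be left.
- blank: Flat wooden ring 150 mm across, 18 mm high, a letter blank; origin under its centre. To be left.
- mug: White mug 80 mm across, 90 mm high; origin under its centre. To be left.

How it is judged:
By the outcome, as a careful person would: the job done as asked, in the order asked, and still so for the second after the job is handed in, while the arm keeps its last pose, push and grip.
It also fails if it takes over 42 s, if anything falls off the work surface, if the arm or the gripper's body presses on something with over 40 N, if the wrist force passes 120 N, or if a joint passes its speed limit or range.

## Working session

There is one attempt and no reset: what is moved stays moved. The work goes in short steps, Python scripts to look and compute and a tool call to move; the robot and the scene stay as the last step left them, time stands still between calls to the robot, and variables do not carry over. Pictures are saved under pics/ and viewed, and the job is handed in when it is done.

Besides the shell and the picture viewer there is one more tool, called after "Request:" as name(argument=value, ...), one argument or row to a line, values as JSON. jog_arm: Moves the arm, as the interface text tells. Its arguments: {"type":"object","properties":{"hand":{"type":"array"},"slide":{"type":"array"},"rotation":{"type":"array"},"newtons":{"type":"number"}},"required":["hand","slide","rotation"]}

```bash
mkdir -p pics; python3 - <<'E'
from bench import *
import cv2
s=read_state();print(s)
for n in("side","top","wrist"):
    p=camera_params(n);print(n,p)
    cv2.imwrite(f"pics/{n}0.png",get_image(n))
E
```

```text
{'time': 0.0, 'qpos': array([ 1.13629583e+00,  3.09003264e-01,  1.63519553e+00,  1.62512267e-05,
        1.19969264e+00, -6.97183385e-02]), 'dq': array([-0.00032467, -0.00146062,  0.00029871,  0.00068815, -0.00068031,
        0.00134332]), 'tau': array([ 5.09339907e-05, -4.15253627e+01, -2.76666462e+01,  9.03350406e-05,
        1.02349080e-02,  7.01035603e-06]), 'position': array([222.6147076 , 583.03957949, 193.54397516]), 'tool_rot': array([-0.56972891, -3.08890053,  0.00349019]), 'contact_force': array([ 0.24597827, -0.20282606, -0.6624866 ]), 'wrist_torque': array([ 0.00057377, -0.04511827, -0.00981166]), 'opening': 85.64662420507285}
side {'fov_y': 47.75790586195071, 'cx': 276.1879790798503, 'cy': 201.15690162283036, 'eye': array([443.23025496, 901.76082364, 684.65277193]), 'orientation': array([-0.20603439,  2.69384492, -1.43254448])}
top {'fov_y': 51.489116411477745, 'cx': 284.20051713750433, 'cy': 211.6288151138605, 'eye': array([ 519.60350386,   21.38434125, 1022.20789097]), 'orientation': array([-2.21211988,  2.17859483, -0.09392196])}
wrist {'fov_y': 58.81612453906066, 'cx': 279.14972758799064, 'cy': 212.81908802739997, 'eye': array([159.29333388, 609.86866675, 371.15413657]), 'orientation': array([2.39209045, 1.64815346, 0.22538821])}
```

View pics/top0.png

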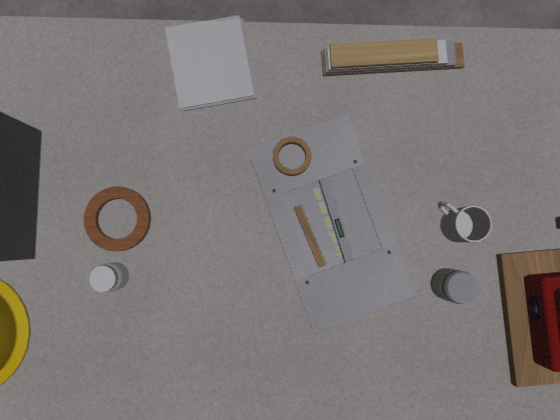

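View pics/side0.png

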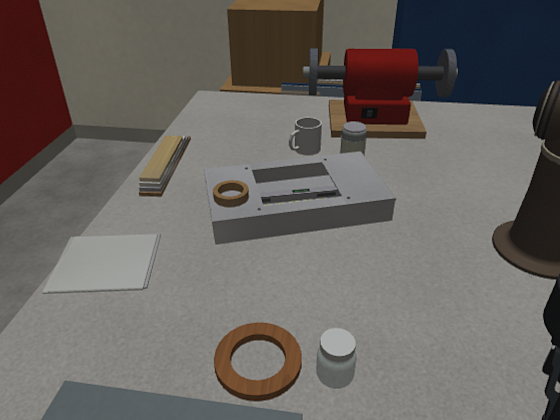

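View pics/wrist0.png

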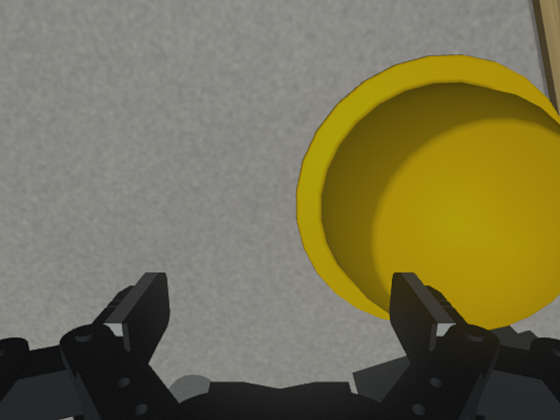

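The top view shows the cabinet with corners near (248,152), (350,115), (415,295) and (315,330). The level lies at about (318,183)–(350,262), the batten at about (310,236) and the tape at (292,156). I'll enlarge that area.

```bash
python3 - <<'E'
import cv2
a=cv2.imread("pics/top0.png")[105:340,235:425]
b=cv2.resize(a,None,fx=2.5,fy=2.5,interpolation=cv2.INTER_CUBIC)
cv2.imwrite("pics/top0c.png",cv2.convertScaleAbs(b,alpha=1.5))
E
```

```text
(no output)
```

View pics/top0c.png

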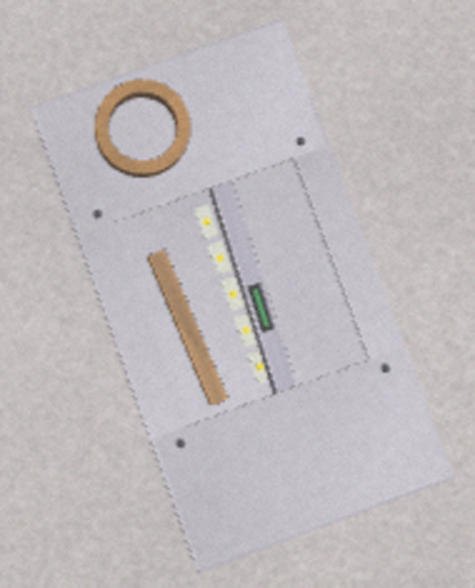

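```bash
cat > h.py <<'E'
from bench import *
import numpy as np, cv2
from scipy.spatial.transform import Rotation as R
def ray(p,uv):
    f=210/np.tan(np.radians(p["fov_y"]/2))
    d=np.array([(uv[0]-p["cx"])/f,(uv[1]-p["cy"])/f,1.0])
    return p["eye"],R.from_rotvec(p["orientation"]).as_matrix()@d
def onz(p,uv,z):
    e,d=ray(p,uv); return e+d*(z-e[2])/d[2]
def proj(p,P):
    f=210/np.tan(np.radians(p["fov_y"]/2))
    c=R.from_rotvec(p["orientation"]).as_matrix().T@(np.asarray(P,float)-p["eye"])
    return np.array([p["cx"]+f*c[0]/c[2],p["cy"]+f*c[1]/c[2]])
E
python3 - <<'E'
from h import *
np.set_printoptions(precision=1,suppress=True)
p=camera_params("top")
g=lambda q,z:onz(p,(np.array(q)+.5)/2.5+[235,105]-.5,z)
print("outer");O=[g(q,66) for q in [(35,106),(285,22),(453,475),(197,571)]];print(np.array(O),np.mean(O,0))
print([np.linalg.norm(O[i]-O[(i+1)%4]) for i in range(4)])
H=[g(q,66) for q in [(110,222),(295,157),(367,360),(165,436)]];print(np.array(H),np.mean(H,0));print([np.linalg.norm(H[i]-H[(i+1)%4]) for i in range(4)])
d=O[0]-O[3];e=O[1]-O[2];print("yaw",np.degrees(np.arctan2(d[1],d[0])),np.degrees(np.arctan2(e[1],e[0])))
L=[g(q,28) for q in [(212,188),(234,182),(294,388),(275,394)]];print(np.array(L))
for i,j in((3,0),(2,1)):
    d=L[j]-L[i];print("lev",np.degrees(np.arctan2(d[1],d[0])))
print("vial",g((261,307),28))
B=[g(q,22) for q in [(158,254),(217,400)]];print("batten",B,np.linalg.norm(B[0]-B[1]))
print("tape",g((143,127),90))
s=read_state();print(R.from_rotvec(s["tool_rot"]).as_matrix())
E
```

```text
outer
[[ 727.    85.8   66. ]
 [ 807.4 -136.5   66. ]
 [ 407.3 -285.6   66. ]
 [ 322.4  -62.3   66. ]] [566.  -99.6  66. ]
[np.float64(236.3671850108715), np.float64(426.9413140246882), np.float64(238.83180855534718), np.float64(430.89629368501454)]
[[ 624.6   17.6   66. ]
 [ 685.4 -145.9   66. ]
 [ 506.4 -210.1   66. ]
 [ 437.8  -33.2   66. ]] [563.5 -92.9  66. ]
[np.float64(174.49691319860247), np.float64(190.1298917170804), np.float64(189.71890349441404), np.float64(193.52570443751952)]
yaw 20.110686879825735 20.439085789443894
[[ 661.8  -76.    28. ]
 [ 667.7  -96.3   28. ]
 [ 479.5 -152.5   28. ]
 [ 473.8 -135.2   28. ]]
lev 17.47909249773068
lev 16.640813002044265
vial [ 552.8 -121.9   28. ]
batten [array([600.5, -27.3,  22. ]), array([467.4, -83. ,  22. ])] 144.285549127361
tape [705.1  -9.6  90. ]
[[-0.9  0.4 -0. ]
 [ 0.4  0.9 -0. ]
 [ 0.  -0.  -1. ]]
```

```bash
cat >> h.py <<'E'
def level_R(yaw,tilt=0):
    # tool x along level +x (yaw deg), tool z down; tilt>0 raises +x end
    c=R.from_euler('z',yaw,degrees=True)*R.from_euler('y',-tilt,degrees=True)
    return c*R.from_euler('x',180,degrees=True)
def plan(P,Rt,n,N=8,s=None):
    s=s or read_state()
    p=s["position"];r=R.from_rotvec(s["tool_rot"])
    w=(r.inv()*Rt).as_rotvec(); dp=np.asarray(P,float)-p
    print("dist",np.linalg.norm(dp).round(1),"rot",np.linalg.norm(w).round(3))
    S=[];W=[]
    for i in range(n):
        ri=r*R.from_rotvec(w*i/n)
        S.append((ri.inv().apply(dp/n)).round(1).tolist());W.append((w/n).round(4).tolist())
    for i in range(0,n,N): print(S[i:i+N],W[i:i+N])
E
python3 - <<'E'
from h import *
plan([545,-124,220],level_R(17.2),16)
E
```

```text
dist 777.6 rot 2.477
[[-34.6, -34.1, -1.6], [-39.4, -28.4, -1.6], [-43.3, -21.9, -1.6], [-46.2, -15.0, -1.6], [-48.0, -7.7, -1.6], [-48.6, -0.2, -1.6], [-48.0, 7.3, -1.6], [-46.3, 14.6, -1.6]] [[-0.0001, 0.0001, 0.1548], [-0.0001, 0.0001, 0.1548], [-0.0001, 0.0001, 0.1548], [-0.0001, 0.0001, 0.1548], [-0.0001, 0.0001, 0.1548], [-0.0001, 0.0001, 0.1548], [-0.0001, 0.0001, 0.1548], [-0.0001, 0.0001, 0.1548]]
[[-43.5, 21.6, -1.6], [-39.7, 28.0, -1.6], [-34.9, 33.8, -1.6], [-29.3, 38.8, -1.6], [-22.9, 42.8, -1.6], [-16.1, 45.8, -1.6], [-8.8, 47.8, -1.6], [-1.3, 48.6, -1.6]] [[-0.0001, 0.0001, 0.1548], [-0.0001, 0.0001, 0.1548], [-0.0001, 0.0001, 0.1548], [-0.0001, 0.0001, 0.1548], [-0.0001, 0.0001, 0.1548], [-0.0001, 0.0001, 0.1548], [-0.0001, 0.0001, 0.1548], [-0.0001, 0.0001, 0.1548]]
```

Request:
jog_arm(
  hand=[85,85,85,85,85,85,85,85],
  slide=[
    [-34.6,-34.1,-1.6],
    [-39.4,-28.4,-1.6],
    [-43.3,-21.9,-1.6],
    [-46.2,-15,-1.6],
    [-48,-7.7,-1.6],
    [-48.6,-0.2,-1.6],
    [-48,7.3,-1.6],
    [-46.3,14.6,-1.6],
  ],
  rotation=[
    [0,0,0.155],
    [0,0,0.155],
    [0,0,0.155],
    [0,0,0.155],
    [0,0,0.155],
    [0,0,0.155],
    [0,0,0.155],
    [0,0,0.155],
  ],
)

```text
time: 1.15
position: [380.1, 218.4, 204.9]
tool_rot: [2.294, 2.144, -0.005]
contact_force: [0.1, 0.4, 0.3]
opening: 85.1
```

```bash
python3 - <<'E'
from h import *
plan([545,-124,220],level_R(17.2),8)
E
```

```text
dist 380.4 rot 1.203
[[-41.3, 23.4, -1.8], [-37.3, 29.4, -1.8], [-32.5, 34.6, -1.8], [-27.0, 39.1, -1.8], [-20.8, 42.7, -1.8], [-14.2, 45.3, -1.9], [-7.2, 47.0, -1.9], [-0.1, 47.5, -1.9]] [[0.0002, 0.0004, 0.1504], [0.0002, 0.0004, 0.1504], [0.0002, 0.0004, 0.1504], [0.0002, 0.0004, 0.1504], [0.0002, 0.0004, 0.1504], [0.0002, 0.0004, 0.1504], [0.0002, 0.0004, 0.1504], [0.0002, 0.0004, 0.1504]]
```

Request:
jog_arm(
  hand=[85,85,80,75,70,65,60,50],
  slide=[
    [-41.3,23.4,-1.8],
    [-37.3,29.4,-1.8],
    [-32.5,34.6,-1.8],
    [-27,39,-1.8],
    [-20.8,42.7,-1.8],
    [-14,45,-1.8],
    [-7,47,-1.8],
    [0,47.5,-1.8],
  ],
  rotation=[
    [0,0,0.15],
    [0,0,0.15],
    [0,0,0.15],
    [0,0,0.15],
    [0,0,0.15],
    [0,0,0.15],
    [0,0,0.15],
    [0,0,0.15],
  ],
)

```text
time: 2.15
position: [541.2, -138.3, 219.4]
tool_rot: [3.113, 0.409, -0.002]
contact_force: [0.7, -0.1, 0.1]
opening: 50.0
```

```bash
python3 - <<'E'
from h import *
s=read_state();print(s["qpos"].round(2),s["position"],s["time"])
p=camera_params("wrist");cv2.imwrite("pics/w1.png",get_image("wrist"))
import pickle;pickle.dump(p,open("w1.pkl","wb"));print(p)
E
```

```text
[-0.33  0.16  1.77 -0.    1.22  0.98] [ 541.16545058 -138.282656    219.44529408] 2.15
{'fov_y': 58.81612453906066, 'cx': 279.14972758799064, 'cy': 212.81908802739997, 'eye': array([ 609.0641778 , -118.39553363,  396.89784885]), 'orientation': array([ 2.30829963, -1.77256267, -0.24604   ])}
```

View pics/w1.png

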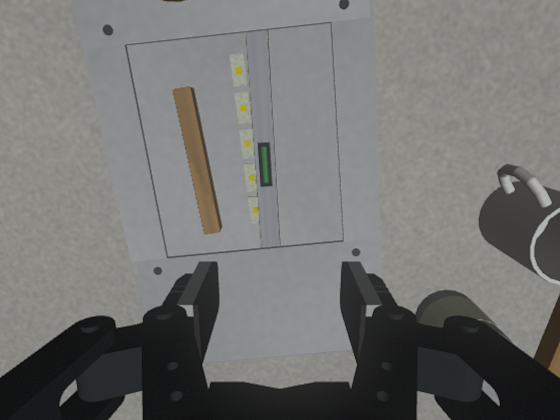

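The wrist view shows the hatch corners at (126,44), (331,23), (343,241) and (167,257). The level's top runs from (246..268,31) to (261..281,247), with the vial at (265,164).

```bash
python3 - <<'E'
from h import *
import pickle
np.set_printoptions(precision=1,suppress=True)
p=pickle.load(open("w1.pkl","rb"))
H=np.array([onz(p,q,66) for q in [(126,44),(331,23),(343,241),(167,257)]]);print(H,H.mean(0),[np.linalg.norm(H[i]-H[(i+1)%4]) for i in range(4)])
for i,j in((3,0),(2,1)):
    d=H[j]-H[i];print("yaw",np.degrees(np.arctan2(d[1],d[0])))
c=H.mean(0)
L=np.array([onz(p,q,28) for q in [(247,31),(268,30),(281,246),(262,248)]]);print(L)
for i,j in((3,0),(2,1)):
    d=L[j]-L[i];print("lev",np.degrees(np.arctan2(d[1],d[0])))
v=onz(p,(265,164),28)
print("widths",np.linalg.norm(L[0]-L[1]),np.linalg.norm(L[2]-L[3]),"vial",v)
ya=np.radians(20.3)
B=np.array([onz(p,q,22) for q in [(183,88),(211,233)]])
for n,q in(("vial",v),("L0",L[:2].mean(0)),("L1",L[2:].mean(0)),("B0",B[0]),("B1",B[1]),("tcp",read_state()["position"])):
    d=q-c;print(n,d[0]*np.cos(ya)+d[1]*np.sin(ya),-d[0]*np.sin(ya)+d[1]*np.cos(ya))
E
```

```text
[[ 624.4   14.8   66. ]
 [ 682.6 -142.5   66. ]
 [ 506.9 -208.6   66. ]
 [ 448.   -51.    66. ]] [565.5 -96.8  66. ] [np.float64(167.74416342771693), np.float64(187.78277824687694), np.float64(168.20957364071938), np.float64(188.26560751604444)]
yaw 20.469453009083523
yaw 20.611638358938443
[[ 665.2  -73.9   28. ]
 [ 670.9  -92.    28. ]
 [ 472.9 -157.4   28. ]
 [ 465.5 -138.5   28. ]]
lev 17.949700038555665
lev 18.275684647235707
widths 19.0030759653937 20.224240651073863 vial [ 552.7 -119.5   28. ]
vial -19.889404027169935 -16.794981905104386
L0 101.00567256550934 -22.53134947632806
L1 -108.02181511694349 -14.54576811882852
B0 58.88675283413525 53.94428576267204
B1 -88.50999943067929 48.215902297489855
tcp -36.70245923217075 -37.1425060924382
```

```bash
python3 - <<'E'
from h import *
print(read_state()["position"])
plan([581.2,-110.5,130],level_R(18.1),4)
E
```

```text
[ 543.95394104 -144.39405354  220.0429575 ]
dist 103.2 rot 0.061
[[11.1, -6.0, 22.5], [11.2, -5.8, 22.5], [11.3, -5.6, 22.5], [11.4, -5.4, 22.5]] [[0.0022, -0.0002, -0.0152], [0.0022, -0.0002, -0.0152], [0.0022, -0.0002, -0.0152], [0.0022, -0.0002, -0.0152]]
```

Request:
jog_arm(
  hand=[50,50,50,50,50,50],
  slide=[
    [11,-6,22.5],
    [11,-6,22.5],
    [11.3,-5.6,22.5],
    [11.4,-5.4,22.5],
    [0,0,0],
    [0,0,0],
  ],
  rotation=[
    [0.002,0,-0.015],
    [0.002,0,-0.015],
    [0.002,0,-0.015],
    [0.002,0,-0.015],
    [0,0,0],
    [0,0,0],
  ],
)

```text
time: 2.95
position: [581.4, -112.3, 126.9]
tool_rot: [3.102, 0.491, -0.001]
contact_force: [-1.7, 0.9, 0.2]
opening: 49.8
```

```bash
python3 - <<'E'
from h import *
print(read_state()["position"],read_state()["qpos"].round(2))
plan([581.2,-110.5,50],level_R(18.1),3)
p=camera_params("wrist");cv2.imwrite("pics/w2.png",get_image("wrist"))
g=[552.7,-119.8,28]
print(proj(p,g))
E
```

```text
[ 581.37656002 -112.32740764  126.8865178 ] [-0.26  0.32  1.77 -0.    1.06  0.99]
dist 76.9 rot 0.002
[[0.2, -0.6, 25.6], [0.1, -0.6, 25.6], [0.1, -0.6, 25.6]] [[0.0001, 0.0003, -0.0006], [0.0001, 0.0003, -0.0006], [0.0001, 0.0003, -0.0006]]
[278.5759459  239.24438113]
```

View pics/w2.png

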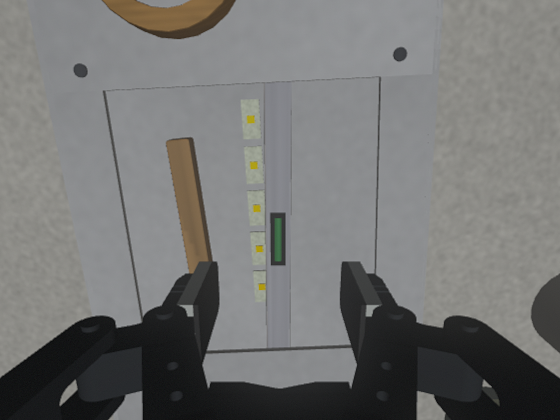

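The vial is at (278,239), exactly where I predicted, and the level is centred between the fingers. I'll descend.

Request:
jog_arm(
  hand=[50,50,50,50,50,50,50],
  slide=[
    [0,-0.6,25],
    [0,-0.6,25],
    [0,-0.6,25],
    [0,0,16],
    [0,0,16],
    [0,0,0],
    [0,0,0],
  ],
  rotation=[
    [0,0,0],
    [0,0,0],
    [0,0,0],
    [0,0,0],
    [0,0,0],
    [0,0,0],
    [0,0,0],
  ],
)

```text
time: 3.88
position: [587.0, -114.4, 25.7]
tool_rot: [3.096, 0.487, 0.021]
contact_force: [0.6, 0.4, 0.7]
opening: 49.6
```

```bash
python3 - <<'E'
from h import *
print(read_state()["position"],read_state()["qpos"].round(2))
plan([582,-110.2,9.5],level_R(18.1),3)
E
```

```text
[ 586.97868312 -114.42596024   25.67584024] [-0.26  0.46  1.82 -0.    0.85  1.  ]
dist 17.4 rot 0.016
[[-1.2, -1.9, 5.4], [-1.2, -1.9, 5.4], [-1.2, -1.9, 5.4]] [[0.0031, -0.0039, -0.0013], [0.0031, -0.0039, -0.0013], [0.0031, -0.0039, -0.0013]]
```

Request:
jog_arm(
  hand=[50,50,50,50,50],
  slide=[
    [-1.5,-2,5.4],
    [-1.2,-2,5.4],
    [-1.2,-1.8,5.4],
    [0,0,0],
    [0,0,0],
  ],
  rotation=[
    [0.003,-0.006,-0.001],
    [0.003,-0.006,-0.001],
    [0.003,-0.006,-0.001],
    [0,0,0],
    [0,0,0],
  ],
)

```text
time: 4.5
position: [582.6, -110.1, 9.9]
tool_rot: [3.101, 0.493, -0.008]
contact_force: [0.7, 0.0, 0.6]
opening: 49.7
```

```bash
python3 - <<'E'
from h import *
print(read_state()["position"],read_state()["contact_force"])
plan([582,-110.2,9],level_R(18.1),2)
E
```

```text
[ 582.63793034 -110.0776664     9.88403974] [0.68098333 0.01385179 0.56370264]
dist 1.1 rot 0.005
[[-0.3, -0.0, 0.4], [-0.3, -0.0, 0.4]] [[0.0006, 0.0025, -0.0003], [0.0006, 0.0025, -0.0003]]
```

Request:
jog_arm(
  hand=[30,20,12,12,12,12],
  slide=[
    [0,0,0],
    [0,0,0],
    [0,0,0],
    [0,0,0],
    [0,0,0],
    [0,0,0],
  ],
  rotation=[
    [0,0.004,0],
    [0,0,0],
    [0,0,0],
    [0,0,0],
    [0,0,0],
    [0,0,0],
  ],
  newtons=90,
)

```text
time: 5.25
position: [583.0, -110.3, 10.4]
tool_rot: [3.101, 0.493, 0.0]
contact_force: [-0.0, -0.8, 0.6]
opening: 12.2
```

```bash
python3 - <<'E'
from h import *
print(read_state()["opening"])
p=camera_params("wrist");cv2.imwrite("pics/w3.png",get_image("wrist"));cv2.imwrite("pics/s3.png",cv2.resize(get_image("side")[140:250,190:410],None,fx=3,fy=3))
print(proj(p,[552.7,-119.8,28]))
E
```

```text
12.16270495255641
[281.27349823 325.18327154]
```

View pics/w3.png

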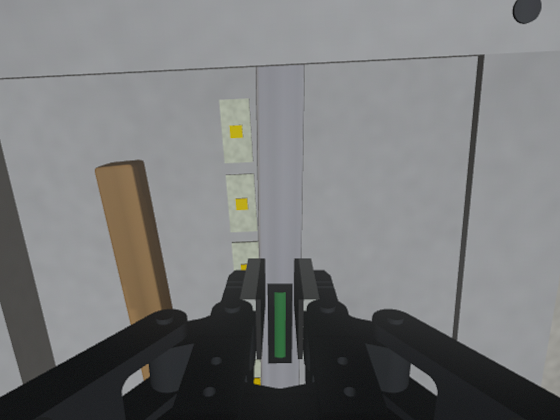

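View pics/s3.png

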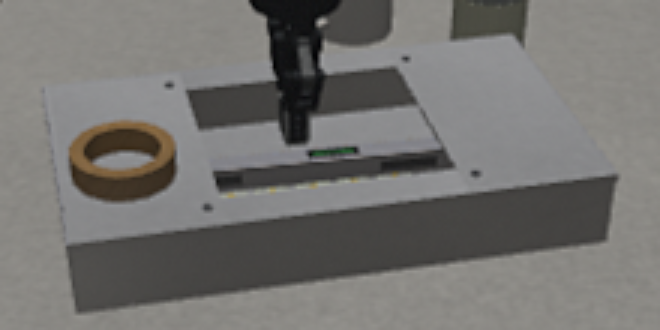

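```bash
python3 - <<'E'
from h import *
s=read_state();p=camera_params("side");t=s["position"]
for z in(0,10,20,28,40,50): print(z,((proj(p,[t[0],t[1],z])-[190,140])*3).round(), ((proj(p,[552.7,-119.8,z])-[190,140])*3).round())
q=camera_params("wrist")
r=R.from_rotvec(s["tool_rot"])
for dz in (0,-13,-19,-30,-40):
  print(dz,[proj(q,t+r.apply([x,6,dz])).round() for x in (-11,11)])
im=get_image("side");cv2.imwrite("pics/s4.png",cv2.resize(im[170:215,250:330],None,fx=9,fy=9,interpolation=cv2.INTER_NEAREST))
E
```

```text
0 [292. 180.] [328. 177.]
10 [292. 171.] [328. 168.]
20 [292. 161.] [328. 158.]
28 [292. 153.] [328. 150.]
40 [292. 141.] [329. 138.]
50 [292. 131.] [329. 128.]
0 [array([293., 271.]), array([294., 230.])]
-13 [array([294., 282.]), array([295., 239.])]
-19 [array([295., 288.]), array([295., 244.])]
-30 [array([296., 300.]), array([296., 253.])]
-40 [array([297., 311.]), array([298., 262.])]
```

View pics/s4.png

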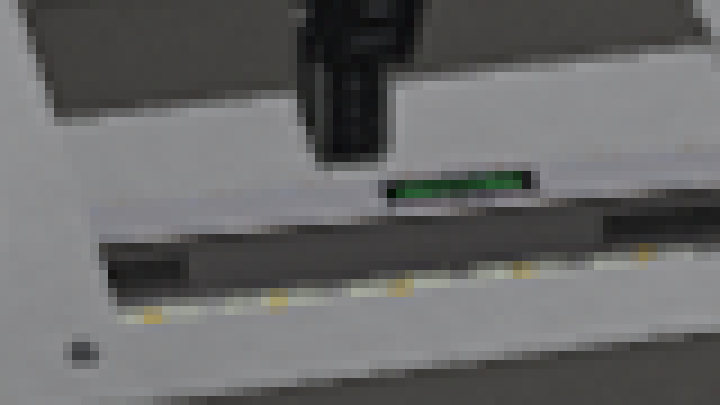

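The fingers closed to 12 mm without catching the 20 mm level. Both the wrist view (pad ends at v≈260) and the side view (tip at about z 40) put the pad ends well above the reported TCP. I'll open and measure the real tip position before going further.

Request:
jog_arm(
  hand=[30,40,40,40],
  slide=[
    [0,0,0],
    [0,0,0],
    [0,0,0],
    [0,0,0],
  ],
  rotation=[
    [0,0,0],
    [0,0,0],
    [0,0,0],
    [0,0,0],
  ],
)

```text
time: 5.9
position: [583.0, -110.3, 10.3]
tool_rot: [3.101, 0.493, 0.0]
contact_force: [1.2, -0.6, 0.0]
opening: 40.1
```

```bash
python3 - <<'E'
from h import *
s=read_state();t=s["position"];r=R.from_rotvec(s["tool_rot"]);print(t,s["opening"])
q=camera_params("wrist");cv2.imwrite("pics/w5.png",get_image("wrist"))
im=get_image("side");cv2.imwrite("pics/s5.png",cv2.resize(im[150:215,240:330],None,fx=8,fy=8,interpolation=cv2.INTER_NEAREST))
for y in(-20,20):
  for dz in (0,-10,-20,-30,-40,-50):
    print(y,dz,[proj(q,t+r.apply([x,y,dz])).round() for x in (-11,11)])
p=camera_params("side")
# tool -y = +y world side
for dz in (0,-10,-20,-30,-40): print(dz,((proj(p,t+r.apply([0,-20,dz]))-[240,150])*8).round(),((proj(p,t+r.apply([0,-34,dz]))-[240,150])*8).round())
# end-cap edges: pixel in s4 zoom -> level front face plane
n=np.array([-np.sin(np.radians(18.1)),np.cos(np.radians(18.1)),0]);c=np.array([552.7,-119.8,16.])
for q2 in((190,262),(605,222)):
    uv=(np.array(q2)+.5)/9+[250,170]-.5
    e,d=ray(p,uv);k=((c+10*n-e)@n)/(d@n);P=e+k*d
    print("cap",P,(P-c)@[np.cos(np.radians(18.1)),np.sin(np.radians(18.1)),0])
E
```

```text
[ 582.99232779 -110.26661138   10.33094255] 40.069223765657625
-20 0 [array([243., 271.]), array([242., 230.])]
-20 -10 [array([241., 279.]), array([240., 237.])]
-20 -20 [array([239., 289.]), array([238., 245.])]
-20 -30 [array([237., 300.]), array([235., 253.])]
-20 -40 [array([234., 311.]), array([232., 262.])]
-20 -50 [array([231., 325.]), array([229., 273.])]
20 0 [array([320., 271.]), array([322., 230.])]
20 -10 [array([323., 279.]), array([324., 237.])]
20 -20 [array([325., 289.]), array([327., 245.])]
20 -30 [array([328., 300.]), array([330., 253.])]
20 -40 [array([331., 312.]), array([333., 262.])]
20 -50 [array([334., 325.]), array([337., 273.])]
0 [389. 409.] [397. 433.]
-10 [389. 383.] [397. 407.]
-20 [389. 356.] [397. 380.]
-30 [390. 330.] [398. 354.]
-40 [390. 303.] [398. 327.]
cap [622.31054631 -86.52716196  16.5451283 ] 76.50300587778528
cap [ 508.22548147 -123.81590894   16.50129149] -43.52137777457806
```

View pics/w5.png

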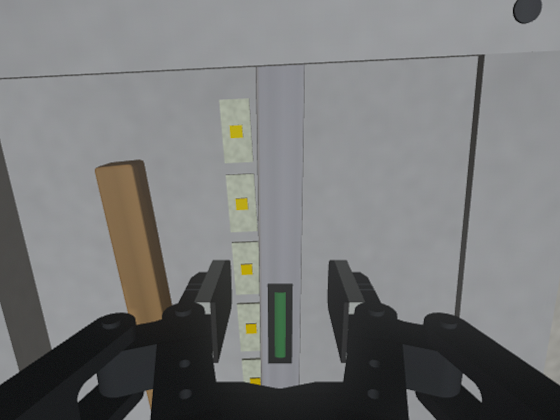

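View pics/s5.png

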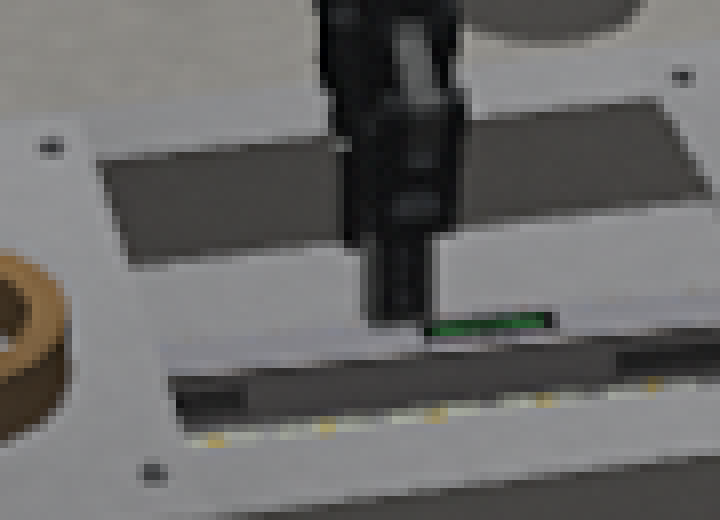

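Both views put the pad ends about 37 mm behind the reported TCP. In the wrist view the pad end is at v≈262, which is z≈48 rather than 10. The side view gives z≈45. I'll go down in steps and check against the images and the force reading.

Request:
jog_arm(
  hand=[40,40,40,40,40],
  slide=[
    [0,0,8],
    [0,0,8],
    [0,0,6],
    [0,0,0],
    [0,0,0],
  ],
  rotation=[
    [0,0,0],
    [0,0,0],
    [0,0,0],
    [0,0,0],
    [0,0,0],
  ],
)

```text
time: 6.62
position: [582.3, -110.2, -14.1]
tool_rot: [3.101, 0.493, -0.002]
contact_force: [-0.0, -0.4, -0.5]
opening: 40.1
```

```bash
python3 - <<'E'
from h import *
s=read_state();t=s["position"];r=R.from_rotvec(s["tool_rot"]);print(t,s["contact_force"])
q=camera_params("wrist");cv2.imwrite("pics/w6.png",get_image("wrist"))
im=get_image("side");cv2.imwrite("pics/s6.png",cv2.resize(im[150:215,240:330],None,fx=8,fy=8,interpolation=cv2.INTER_NEAREST))
p=camera_params("side")
for dz in (0,-10,-20,-30,-40): print(dz,((proj(p,t+r.apply([0,-20,dz]))-[240,150])*8).round(),((proj(p,t+r.apply([0,-34,dz]))-[240,150])*8).round())
plan([583,-110.3,-14],level_R(18.1),2)
E
```

```text
[ 582.27360399 -110.15055065  -14.08834506] [-0.04742879 -0.4221116  -0.48776511]
0 [391. 472.] [399. 497.]
-10 [391. 447.] [399. 471.]
-20 [391. 421.] [399. 445.]
-30 [391. 395.] [399. 419.]
-40 [391. 368.] [399. 393.]
dist 0.7 rot 0.002
[[0.3, 0.2, 0.0], [0.3, 0.2, 0.0]] [[0.0005, 0.0006, -0.0003], [0.0005, 0.0006, -0.0003]]
```

View pics/w6.png

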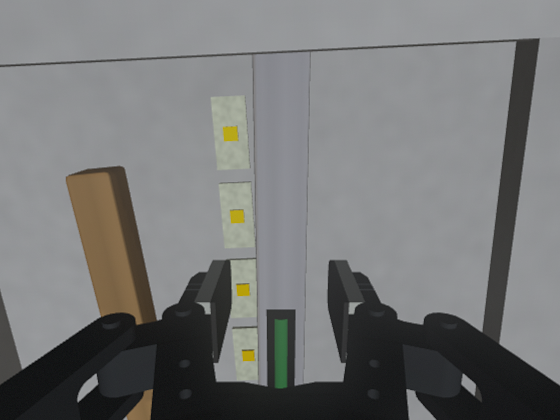

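View pics/s6.png

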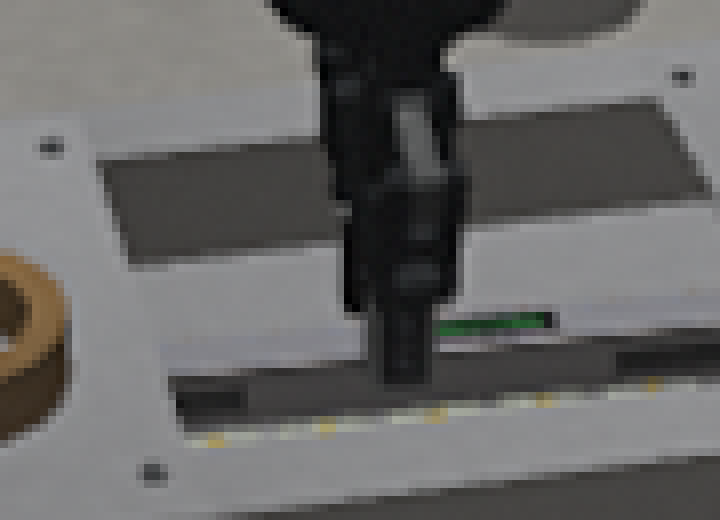

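The tip is now overlapping the level's face, at (405,385) in the zoom, which is z≈22. No force yet. I'll go 11 mm further and close.

Request:
jog_arm(
  hand=[40,40,40,30,15,15,15],
  slide=[
    [0,0,5],
    [0,0,6],
    [0,0,0],
    [0,0,0],
    [0,0,0],
    [0,0,0],
    [0,0,0],
  ],
  rotation=[
    [0,0,0],
    [0,0,0],
    [0,0,0],
    [0,0,0],
    [0,0,0],
    [0,0,0],
    [0,0,0],
  ],
  newtons=90,
)

```text
time: 7.6
position: [582.8, -110.3, -24.9]
tool_rot: [3.101, 0.493, -0.0]
contact_force: [-0.7, 0.3, -0.3]
opening: 17.9
```

```bash
python3 - <<'E'
from h import *
s=read_state();t=s["position"];r=R.from_rotvec(s["tool_rot"]);print(t,s["contact_force"],s["opening"],s["qpos"].round(2))
im=get_image("side");cv2.imwrite("pics/s7.png",cv2.resize(im[150:215,240:330],None,fx=8,fy=8,interpolation=cv2.INTER_NEAREST))
E
```

```text
[ 582.84783735 -110.30780568  -24.91650723] [-0.69205881  0.30277621 -0.29740789] 17.852490333888227 [-0.26  0.54  1.82 -0.    0.78  1.  ]
```

View pics/s7.png

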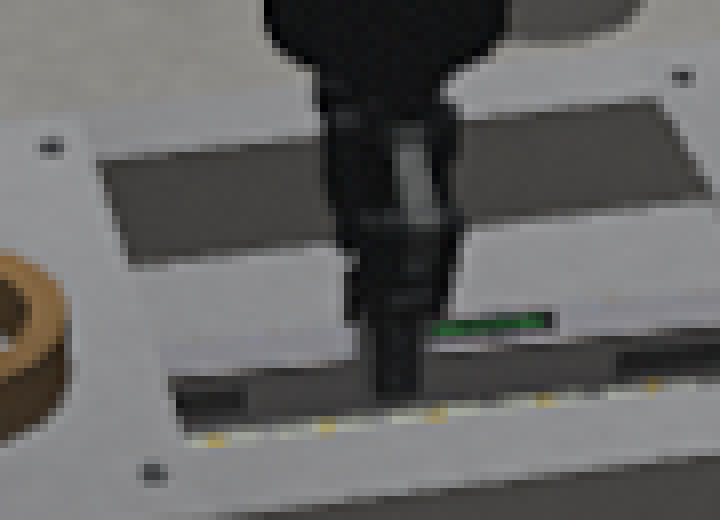

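Request:
jog_arm(
  hand=[10,10,10,10,10],
  slide=[
    [0,0,0],
    [0,0,-4],
    [0,0,-4],
    [0,0,0],
    [0,0,0],
  ],
  rotation=[
    [0,0,0],
    [0,0,0],
    [0,0,0],
    [0,0,0],
    [0,0,0],
  ],
  newtons=110,
)

```text
time: 8.28
position: [582.1, -110.1, -16.9]
tool_rot: [3.101, 0.493, -0.002]
contact_force: [0.1, -0.1, -2.8]
opening: 17.4
```

```bash
python3 - <<'E'
from h import *
s=read_state();print(s["position"],s["contact_force"],s["wrist_torque"],s["opening"])
im=get_image("side");cv2.imwrite("pics/s8.png",cv2.resize(im[140:225,200:330],None,fx=6,fy=6,interpolation=cv2.INTER_NEAREST))
E
```

```text
[ 582.11909533 -110.07043369  -16.91210809] [ 0.11304661 -0.14914399 -2.81366508] [-0.00048837  0.00991426 -0.00131593] 17.372411658476036
```

View pics/s8.png

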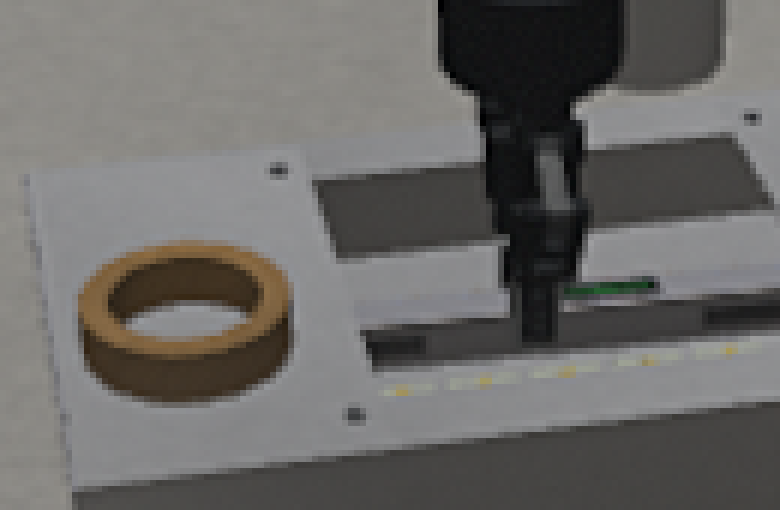

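Lifted: 2.8 N on the wrist is about 0.28 kg, and the opening holds at 17.4. Next I slide toward the near end.

Request:
jog_arm(
  hand=[10,10,10,10,10,10],
  slide=[
    [-7,0,0],
    [-11,0,0],
    [-11,0,0],
    [-7,0,0],
    [0,0,0],
    [0,0,0],
  ],
  rotation=[
    [0,0,0],
    [0,0,0],
    [0,0,0],
    [0,0,0],
    [0,0,0],
    [0,0,0],
  ],
)

```text
time: 9.07
position: [544.1, -122.1, -17.2]
tool_rot: [3.102, 0.492, -0.004]
contact_force: [0.0, -0.1, -0.4]
opening: 17.2
```

```bash
python3 - <<'E'
from h import *
s=read_state();print(s["position"],s["contact_force"],s["wrist_torque"],s["opening"])
cv2.imwrite("pics/t9.png",cv2.resize(get_image("top")[105:340,235:425],None,fx=2.5,fy=2.5))
cv2.imwrite("pics/w9.png",get_image("wrist"))
import pickle;pickle.dump(camera_params("wrist"),open("w9.pkl","wb"))
ts=[read_state()["wrist_torque"]]
print(ts)
E
```

```text
[ 544.1424644  -122.14797052  -17.21291232] [ 0.01505314 -0.06105112 -0.41395948] [ 0.00973241 -0.00720459 -0.02045447] 17.229937615514547
[array([ 0.05877128, -0.06013961, -0.00508   ])]
```

View pics/t9.png

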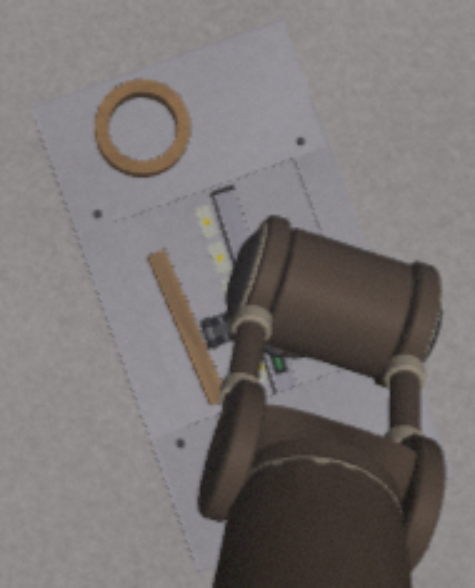

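View pics/w9.png

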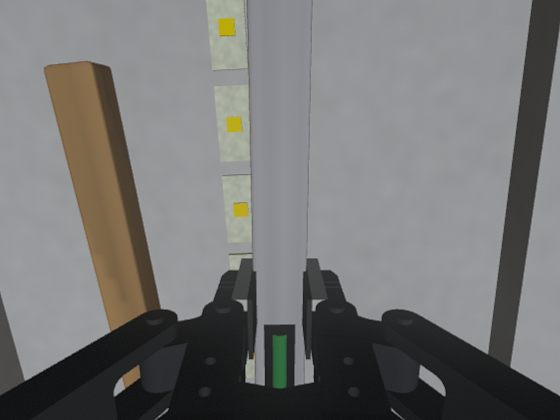

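```bash
python3 - <<'E'
from h import *
import pickle
s=read_state();print(s["position"],s["contact_force"],s["wrist_torque"],s["opening"])
p=camera_params("top");g=lambda q,z:onz(p,(np.array(q)+.5)/2.5+[235,105]-.5,z)
ya=np.radians(20.5)
for n,q in(("vial",(280,364)),("endL",(212,193)),("endR",(234,187))):
    P=g(q,36);d=P-[565.7,-97,36];print(n,P,d[0]*np.cos(ya)+d[1]*np.sin(ya))
q=pickle.load(open("w9.pkl","rb"));print(onz(q,(279,358),36))
cv2.imwrite("pics/t9b.png",cv2.resize(get_image("top")[165:270,300:380],None,fx=7,fy=7,interpolation=cv2.INTER_CUBIC))
E
```

```text
[ 544.28060637 -122.04532445  -17.24053902] [ 0.57861843 -0.40288113 -0.94977993] [ 0.05877128 -0.06013961 -0.00508   ] 17.504907913989843
vial [ 501.25402911 -138.32978736   36.        ] -74.83874524043217
endL [656.0282931  -75.26740855  36.        ] 92.2189139840589
endR [661.89791551 -95.36292522  36.        ] 90.6792277904806
[ 521.59351525 -127.94581393   36.        ]
```

View pics/t9b.png

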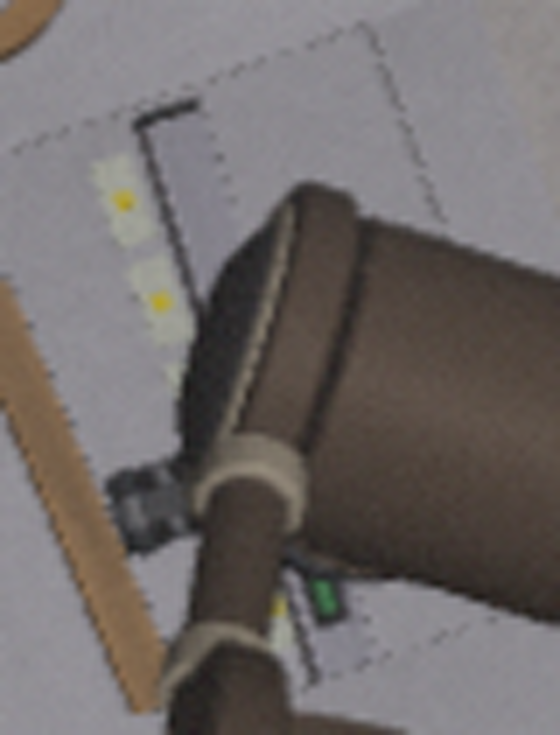

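The top view shows the black +x cap just appearing inside the far rim, at (137,120)–(195,103) in the zoom. That puts the level's centre about 16 mm beyond the vial, with ends near +92 and −178 along the cabinet. I'll slide 12 mm more and look.

Request:
jog_arm(
  hand=[10,10,10,10],
  slide=[
    [-6,0,0],
    [-6,0,0],
    [0,0,0],
    [0,0,0],
  ],
  rotation=[
    [0,0,0],
    [0,0,0],
    [0,0,0],
    [0,0,0],
  ],
)

```text
time: 9.72
position: [532.4, -125.8, -17.2]
tool_rot: [3.102, 0.493, -0.004]
contact_force: [0.4, -0.3, -0.4]
opening: 17.2
```

```bash
python3 - <<'E'
from h import *
s=read_state();print(s["position"],s["contact_force"],s["wrist_torque"],s["opening"])
p=camera_params("top")
cv2.imwrite("pics/t10b.png",cv2.resize(get_image("top")[165:270,300:380],None,fx=7,fy=7,interpolation=cv2.INTER_CUBIC))
print((proj(p,s["position"])-[300,165])*7)
E
```

```text
[ 532.36065706 -125.8473956   -17.24025911] [ 0.446622   -0.32465399 -0.37793084] [-0.0096051   0.01073666 -0.01442166] 17.23839497493522
[265.68934583 501.82040439]
```

View pics/t10b.png

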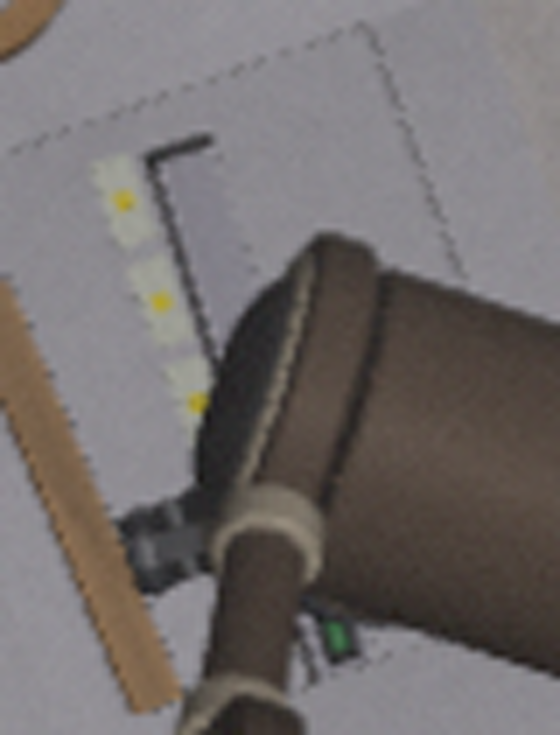

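```bash
python3 - <<'E'
from h import *
p=camera_params("top")
for q in((150,158),(212,136),(180,145)):
    P=onz(p,(np.array(q)+.5)/7+[300,165]-.5,36);d=P-[565.7,-97,36];ya=np.radians(20.5);print(P,d[0]*np.cos(ya)+d[1]*np.sin(ya),(P[:2]-[532.4,-125.8])@[np.cos(.316),np.sin(.316)])
cv2.imwrite("pics/s10.png",cv2.resize(get_image("side")[140:225,220:350],None,fx=6,fy=6,interpolation=cv2.INTER_CUBIC))
s=read_state();print(s["contact_force"])
E
```

```text
[644.03759513 -78.80667665  36.        ] 79.74808285606699 120.71396037226543
[651.60408645 -99.00749942  36.        ] 79.7609276062071 121.62805373899404
[648.47024065 -88.57051102  36.        ] 80.48065177679956 121.8928496568346
[ 0.43048112  0.20945774 -1.99812621]
```

View pics/s10.png

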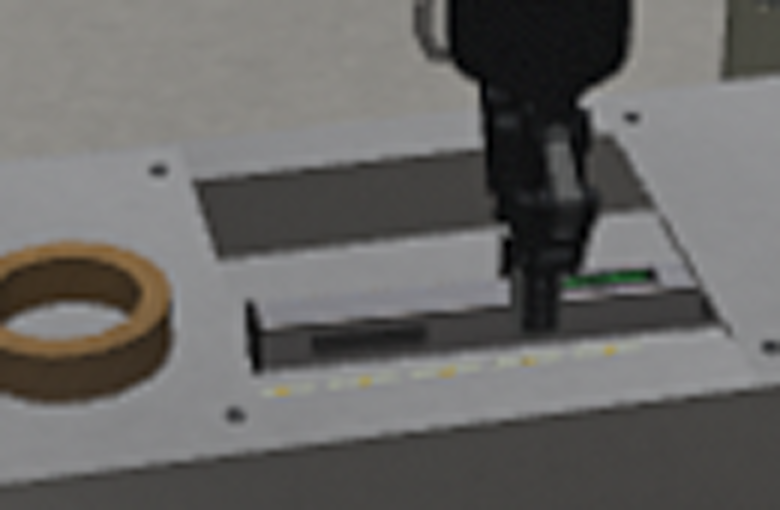

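The level is held flat. Its end cap is clear of the rim, with the high end at x≈80 and the low end at ≈−190. The printed windows confirm where the centre is. Next is the tilt, planned about the low end with clearances of at least 4 mm to the floor and the rim.

```bash
cat >> h.py <<'E'
hh=np.array([np.cos(np.radians(18.1)),np.sin(np.radians(18.1)),0])
C0=np.array([532.4,-125.8,0])-148.5*hh
def tgt(X,Z,th):
    r=level_R(18.1,th);c=C0+hh*(X+190)+[0,0,66+Z]
    return c+r.apply([148.5,0,28.9]),r
def cur():
    s=read_state();r=R.from_rotvec(s["tool_rot"]);c=s["position"]-r.apply([148.5,0,28.9])
    th=np.degrees(np.arcsin(r.as_matrix()[2,0]))
    X=(c-C0)@hh-190;Z=c[2]-66;t=np.radians(th)
    hi=c+r.apply([270,0,0])
    print("X %.1f Z %.1f th %.2f rimslack %.1f  hi x %.1f z %.1f lateral %.1f"%(X,Z,th,-4-(Z+(-95-X)*np.tan(t))-24/np.cos(t),(hi-C0)@hh-190,hi[2]-66,(c-C0)@np.cross([0,0,1],hh)))
    print("t",s["time"],"F",s["contact_force"].round(1),"open",round(s["opening"],1),"q",s["qpos"].round(2),"pos",s["position"].round(1))
def go(X,Z,th,n):
    cur();plan(*tgt(X,Z,th),n)
E
python3 -c "
from h import *
go(-187,-57,13,6)"
```

```text
X -189.9 Z -54.0 th -0.16 rimslack 26.2  hi x 80.1 z -54.7 lateral 0.1
t 9.825 F [ 0.4  0.2 -2. ] open 17.6 q [-0.31  0.46  1.93 -0.    0.75  0.95] pos [ 532.4 -125.8  -17.3]
dist 32.0 rot 0.23
[[0.9, 0.0, -5.3], [1.1, -0.0, -5.2], [1.3, -0.0, -5.2], [1.5, -0.0, -5.1], [1.7, -0.0, -5.1], [1.9, -0.0, -5.0]] [[0.0, 0.0383, -0.0001], [0.0, 0.0383, -0.0001], [0.0, 0.0383, -0.0001], [0.0, 0.0383, -0.0001], [0.0, 0.0383, -0.0001], [0.0, 0.0383, -0.0001]]
```

Request:
jog_arm(
  hand=[10,10,10,10,10],
  slide=[
    [0.9,0,-5.3],
    [1.1,0,-5.3],
    [1.3,0,-5.2],
    [0,0,0],
    [0,0,0],
  ],
  rotation=[
    [0,0.038,0],
    [0,0.038,0],
    [0,0.038,0],
    [0,0,0],
    [0,0,0],
  ],
)

```text
time: 10.45
position: [536.0, -124.8, -0.9]
tool_rot: [-3.08, -0.491, -0.176]
contact_force: [0.2, -0.2, -1.7]
opening: 17.6
```

```bash
python3 -c "
from h import *
go(-187,-57,13,4)"
```

```text
X -188.6 Z -55.1 th 6.55 rimslack 16.2  hi x 79.6 z -24.3 lateral -0.2
t 10.45 F [ 0.2 -0.2 -1.7] open 17.6 q [-0.35  0.39  2.    0.11  0.66  0.81] pos [ 536.  -124.8   -0.9]
dist 15.3 rot 0.113
[[0.9, -0.0, -3.7], [1.0, -0.0, -3.7], [1.1, -0.0, -3.6], [1.2, -0.0, -3.6]] [[0.0001, 0.0282, 0.0001], [0.0001, 0.0282, 0.0001], [0.0001, 0.0282, 0.0001], [0.0001, 0.0282, 0.0001]]
```

Request:
jog_arm(
  hand=[10,10,10,10,10,10],
  slide=[
    [0.9,0,-3.7],
    [1,0,-3.7],
    [1.1,0,-3.6],
    [1.2,0,-3.6],
    [0,0,0],
    [0,0,0],
  ],
  rotation=[
    [0,0.028,0],
    [0,0.028,0],
    [0,0.028,0],
    [0,0.028,0],
    [0,0,0],
    [0,0,0],
  ],
)

```text
time: 11.2
position: [539.4, -123.5, 13.6]
tool_rot: [-3.047, -0.491, -0.347]
contact_force: [-0.6, 0.7, -1.8]
opening: 17.3
```

```bash
python3 -c "
from h import *
go(-165,-57,18,5)
cv2.imwrite('pics/s11.png',cv2.resize(get_image('side')[110:235,200:350],None,fx=5,fy=5,interpolation=cv2.INTER_CUBIC))"
```

```text
X -185.4 Z -57.6 th 12.97 rimslack 8.1  hi x 77.7 z 3.1 lateral -0.4
t 11.2 F [-0.6  0.7 -1.8] open 17.3 q [-0.4   0.33  2.07  0.27  0.59  0.64] pos [ 539.4 -123.5   13.6]
dist 23.7 rot 0.088
[[4.4, 0.0, -1.8], [4.4, 0.0, -1.7], [4.4, 0.0, -1.7], [4.5, 0.0, -1.6], [4.5, 0.0, -1.5]] [[-0.0001, 0.0175, 0.0006], [-0.0001, 0.0175, 0.0006], [-0.0001, 0.0175, 0.0006], [-0.0001, 0.0175, 0.0006], [-0.0001, 0.0175, 0.0006]]
```

View pics/s11.png

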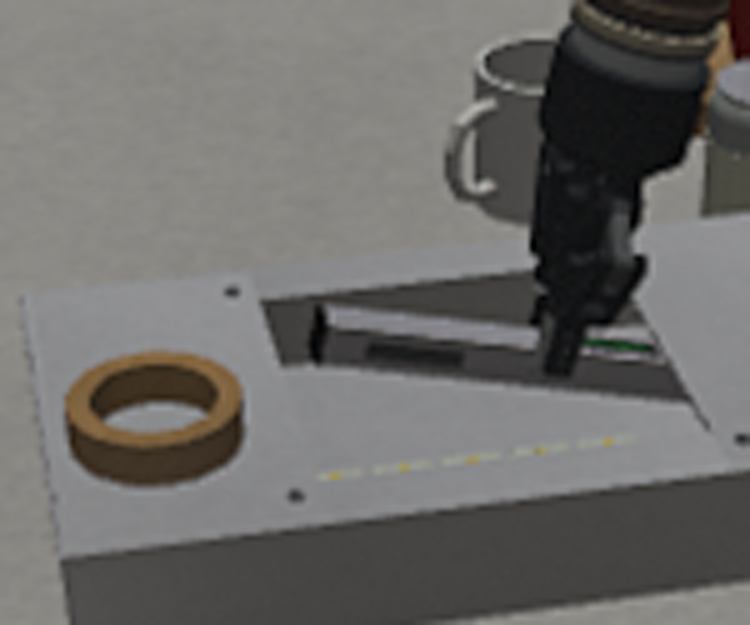

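The side view shows the level tilted, with its far cap above the rim at (318,335) and nothing touching. Continuing.

Request:
jog_arm(
  hand=[10,10,10,10,10,10,10],
  slide=[
    [4.4,0,-1.9],
    [4.4,0,-1.8],
    [4.4,0,-1.7],
    [4.5,0,-1.7],
    [4.5,0,-1.6],
    [0,0,0],
    [0,0,0],
  ],
  rotation=[
    [0,0.0175,0],
    [0,0.0175,0],
    [0,0.0175,0],
    [0,0.0175,0],
    [0,0.0175,0],
    [0,0,0],
    [0,0,0],
  ],
)

```text
time: 12.12
position: [559.1, -116.9, 28.8]
tool_rot: [-3.014, -0.486, -0.486]
contact_force: [0.5, 0.8, -0.7]
opening: 16.9
```

```bash
python3 -c "
from h import *
go(-80,-30,18,7)"
```

```text
X -163.4 Z -56.5 th 18.32 rimslack 4.6  hi x 93.0 z 28.4 lateral -0.4
t 12.125 F [ 0.5  0.8 -0.7] open 16.9 q [-0.41  0.3   2.09  0.41  0.55  0.5 ] pos [ 559.1 -116.9   28.8]
dist 87.3 rot 0.007
[[12.5, 0.1, 0.3], [12.5, 0.1, 0.3], [12.5, 0.1, 0.2], [12.5, 0.1, 0.2], [12.5, 0.0, 0.2], [12.5, 0.0, 0.2], [12.5, 0.0, 0.2]] [[-0.0001, -0.0008, 0.0006], [-0.0001, -0.0008, 0.0006], [-0.0001, -0.0008, 0.0006], [-0.0001, -0.0008, 0.0006], [-0.0001, -0.0008, 0.0006], [-0.0001, -0.0008, 0.0006], [-0.0001, -0.0008, 0.0006]]
```

Request:
jog_arm(
  hand=[10,10,10,10,10],
  slide=[
    [12,0,0.3],
    [12,0,0.3],
    [12,0,0.3],
    [0,0,0],
    [0,0,0],
  ],
  rotation=[
    [0,0,0],
    [0,0,0],
    [0,0,0],
    [0,0,0],
    [0,0,0],
  ],
)

```text
time: 12.75
position: [595.3, -104.9, 40.3]
tool_rot: [-3.014, -0.488, -0.487]
contact_force: [0.4, -0.7, -1.6]
opening: 17.2
```

```bash
python3 -c "
from h import *
go(-80,-30,18,4)
p=camera_params('side')
P,r=tgt(-80,-30,18)
s=read_state();r=R.from_rotvec(s['tool_rot'])
for x in (121.5,):
  for z in (-28.9,-52.9): print('hi corner pred zoom',(proj(p,s['position']+r.apply([x,-10,z]))-[180,100])*5)
cv2.imwrite('pics/s12.png',cv2.resize(get_image('side')[100:225,180:330],None,fx=5,fy=5,interpolation=cv2.INTER_CUBIC))"
```

```text
X -125.2 Z -45.1 th 18.36 rimslack 5.8  hi x 131.0 z 40.0 lateral -0.5
t 12.75 F [ 0.4 -0.7 -1.6] open 17.2 q [-0.36  0.33  2.01  0.37  0.58  0.59] pos [ 595.3 -104.9   40.3]
dist 47.5 rot 0.008
[[11.9, 0.1, 0.2], [11.9, 0.1, 0.2], [11.9, 0.1, 0.2], [11.9, 0.1, 0.2]] [[-0.0001, -0.0016, 0.0012], [-0.0001, -0.0016, 0.0012], [-0.0001, -0.0016, 0.0012], [-0.0001, -0.0016, 0.0012]]
hi corner pred zoom [297.50686435 355.70440375]
hi corner pred zoom [310.71513971 313.08939319]
```

View pics/s12.png

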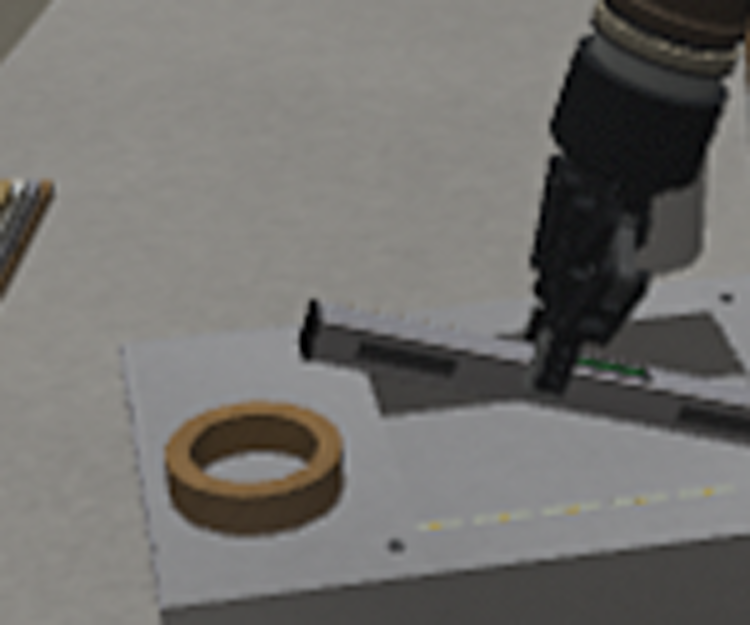

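The far end corners appear at (305,357) and (313,315) in the zoom. I predicted (297,356) and (311,313), so there's no slip. I'll keep pulling along the axis.

Request:
jog_arm(
  hand=[10,10,10,10,10,10],
  slide=[
    [12,0,0.2],
    [13,0,0.2],
    [13,0,0.2],
    [13,0,0],
    [0,0,0],
    [0,0,0],
  ],
  rotation=[
    [0,0,0],
    [0,0,0],
    [0,0,0],
    [0,0,0],
    [0,0,0],
    [0,0,0],
  ],
)

```text
time: 13.55
position: [645.0, -88.5, 56.9]
tool_rot: [-3.014, -0.487, -0.488]
contact_force: [-0.3, -0.2, -2.7]
opening: 17.3
```

```bash
python3 -c "
from h import *
go(-62,90,18,6)
cv2.imwrite('pics/s13.png',cv2.resize(get_image('side')[100:225,180:330],None,fx=5,fy=5,interpolation=cv2.INTER_CUBIC))"
```

```text
X -73.0 Z -28.5 th 18.39 rimslack 6.5  hi x 183.2 z 56.7 lateral -0.3
t 13.55 F [-0.3 -0.2 -2.7] open 17.3 q [-0.3   0.37  1.91  0.32  0.62  0.71] pos [645.  -88.5  56.9]
dist 118.0 rot 0.008
[[7.9, 0.1, -18.0], [7.9, 0.1, -18.0], [7.9, 0.1, -18.0], [7.9, 0.1, -18.0], [7.9, 0.1, -18.0], [7.8, 0.1, -18.0]] [[-0.0001, -0.0011, 0.0008], [-0.0001, -0.0011, 0.0008], [-0.0001, -0.0011, 0.0008], [-0.0001, -0.0011, 0.0008], [-0.0001, -0.0011, 0.0008], [-0.0001, -0.0011, 0.0008]]
```

View pics/s13.png

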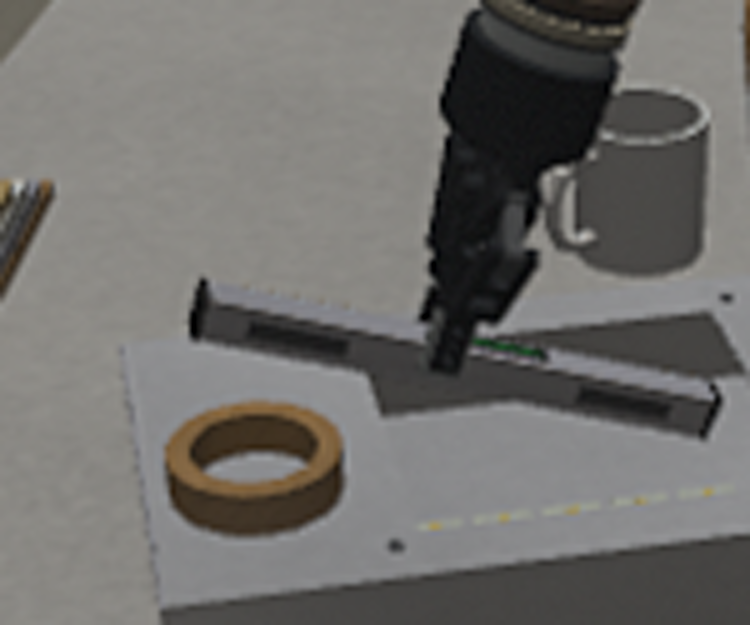

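The whole level is now visible, with the low cap at (712,405) inside the hatch opening. Lifting.

Request:
jog_arm(
  hand=[10,10,10,10,10,10,10,10],
  slide=[
    [7.9,0,-16],
    [7.5,0,-19],
    [7,0,-20],
    [6,0,-20],
    [6,0,-20],
    [6,0,-16],
    [0,0,0],
    [0,0,0],
  ],
  rotation=[
    [0,0,0],
    [0,0,0],
    [0,0,0],
    [0,0,0],
    [0,0,0],
    [0,0,0],
    [0,0,0],
    [0,0,0],
  ],
)

```text
time: 14.6
position: [647.3, -88.6, 184.4]
tool_rot: [-3.016, -0.483, -0.491]
contact_force: [0.6, -0.2, -2.0]
opening: 17.0
```

```bash
python3 -c "
from h import *
go(-120,90,3,6)
cv2.imwrite('pics/s14.png',get_image('side'))"
```

```text
X -70.7 Z 98.7 th 18.48 rimslack -119.9  hi x 185.3 z 184.3 lateral -0.6
t 14.6 F [ 0.6 -0.2 -2. ] open 17.0 q [-0.3   0.2   1.83  0.24  0.86  0.82] pos [647.3 -88.6 184.4]
dist 70.0 rot 0.27
[[-10.4, -0.1, 5.2], [-10.2, -0.1, 5.7], [-9.9, -0.1, 6.1], [-9.6, -0.1, 6.6], [-9.3, -0.1, 7.0], [-9.0, -0.1, 7.4]] [[0.0005, -0.045, 0.0003], [0.0005, -0.045, 0.0003], [0.0005, -0.045, 0.0003], [0.0005, -0.045, 0.0003], [0.0005, -0.045, 0.0003], [0.0005, -0.045, 0.0003]]
```

View pics/s14.png

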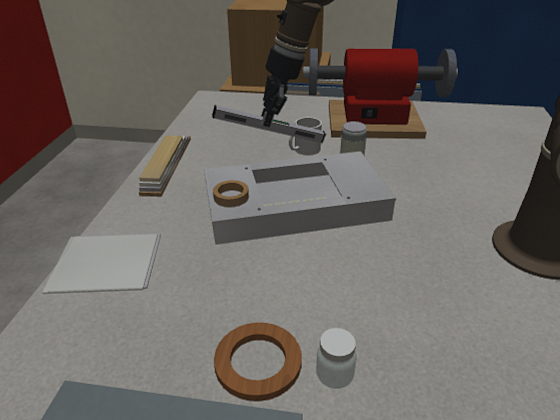

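The level is clear, with the low end about 98 mm above the cabinet top. I'll settle and do the final checks.

Request:
jog_arm(
  hand=[10,10,10,10,10,10],
  slide=[
    [0,0,0],
    [0,0,0],
    [0,0,0],
    [0,0,0],
    [0,0,0],
    [0,0,0],
  ],
  rotation=[
    [0,0,0],
    [0,0,0],
    [0,0,0],
    [0,0,0],
    [0,0,0],
    [0,0,0],
  ],
)

```text
time: 15.4
position: [645.6, -88.1, 180.7]
tool_rot: [-3.015, -0.482, -0.483]
contact_force: [0.2, 0.4, -1.5]
opening: 17.6
```

```bash
python3 -c "
from h import *
cur();s=read_state();r=R.from_rotvec(s['tool_rot']);print(abs(s['dq']).max())
p=camera_params('side')
for x in(-148.5,121.5): print(proj(p,s['position']+r.apply([x,-10,-28.9])))
cv2.imwrite('pics/s15.png',cv2.resize(get_image('side')[90:240,190:400],None,fx=3.7,fy=3.7,interpolation=cv2.INTER_CUBIC))
cv2.imwrite('pics/t15.png',get_image('top'))"
```

```text
X -72.3 Z 95.8 th 18.21 rimslack -117.6  hi x 184.2 z 180.2 lateral 0.5
t 15.4 F [ 0.2  0.4 -1.5] open 17.6 q [-0.3   0.21  1.83  0.24  0.86  0.82] pos [645.6 -88.1 180.7]
0.001421556919060906
[322.5616667  143.50929147]
[212.39967985 119.01287807]
```

View pics/s15.png

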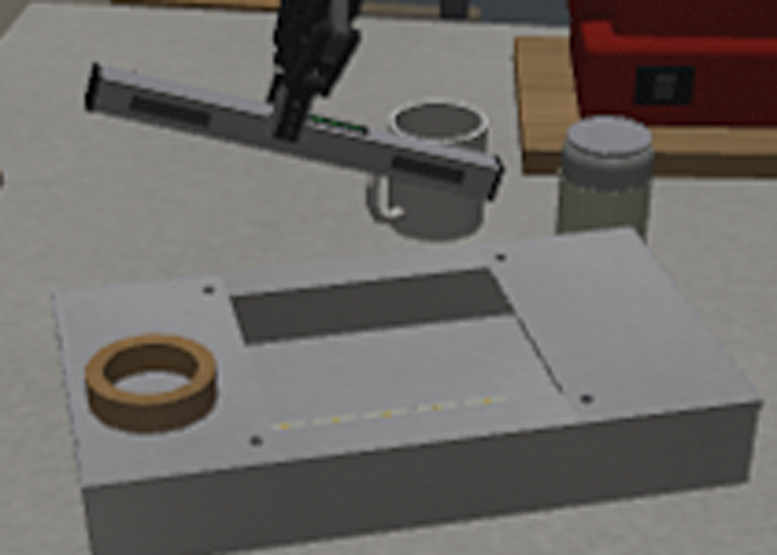

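View pics/t15.png

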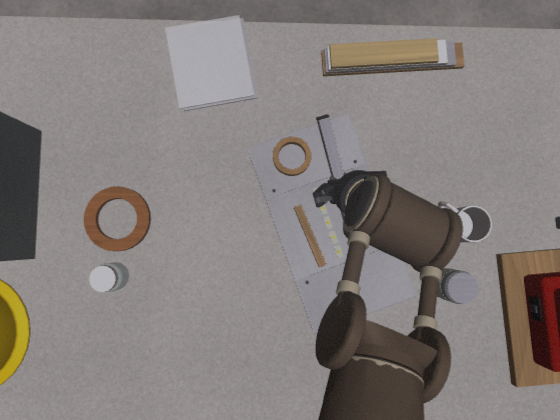

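The low-end corner is at (323,143.5), as predicted. The batten at (310,236), the tape at (292,156) and the bench objects are where they were. Handing in.

```bash
python3 -c "
from bench import *
print(close_job())"
```

```text
the job is handed in; nothing more can be done
None
```

The level is out of the cabinet and held still in the gripper above it, and the job is handed in at about 15.5 s of robot time. I gripped it near mid-length, slid it about 52 mm toward the near end, and tilted the far end up to about 18°. Then I drew it out along its own axis and lifted it.

**Final checks**
- **Clearance:** the level's lowest corner is about 96 mm above the cabinet top. The side view put that corner within 1 px of where the arm pose predicted it.
- **Stillness:** joint speeds were about 0.001 rad/s and the opening was steady at about 17.5 mm.
- **Contact:** force readings stayed under 3 N at every check, about the weight of the level.
- **Other objects:** the batten, tape, ring, jar, can and mug look unmoved in the last pictures.

**What disagreed**
- **TCP height:** the pad ends sat about 37 mm behind the reported TCP. The first close, at reported z = 10, shut above the level without touching it. I measured the pads in two views, went lower and gripped it.
- **Opening reading:** the gripper showed about 17.5 mm on the 20 mm level.
- **Vial position:** the vial is about 18 mm off the level's centre, so I took the centre from the end cap and the face markings.
- **Force noise:** the weight reading varied from 0.4 to 2.8 N, so I relied on the pictures to confirm the grip.

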